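Load the square stone holder at the carousel's pointer

ROBOT

A 6-joint arm with a two-finger parallel gripper is mounted at the origin on the work surface. World frame = base frame: x ahead of the robot, y to its left, z up, the work surface at z = 0. Lengths are in m, angles in rad, forces in N, time in s.
With the tool pointing down it reaches from about 0.3 to 0.75 m from the base axis. Payload 8.5 kg.
Tool frame: the origin (TCP) lies on the centre line of the jaws, within the pads' length; the fingertips stand 11 mm ahead of it and the grasp point (between the pads) lies 8 mm behind it; z points along the fingers, y is the line along which they close (so a half turn about z gives the same grasp; the last joint's range is limited). The gripper opens to 85 mm and grips with 20 to 120 N. Pads are 22 mm wide; open, the fingers measure 114 mm over their backs; the gripper's body (76 mm by 85 mm) begins 54 mm behind the grasp point. The pads swing forward as they close: fully open they stand 13 mm farther back than shut.
Start: joints at [-1.501, 0.381, 1.297, -0, 1.464, -0.215], TCP at [0.155, -0.528, 0.242] pointing down, gripper open.
Joint ranges: [-3.11, 3.11], [-0.89, 2.33], [0.22, 2.48], [-1.42, 4.56], [0.17, 2.85], [-2.88, 2.88]. Speed limits (rad/s): [2.39, 2.39, 3.14, 3.14, 3.14, 3.14].

INTERFACE

Orientations are given as a unit quaternion [w, x, y, z].
In Python, from plant import env gives the robot as it stands. The module is installed in compiled form; this text tells all that it offers.
- The arm moves only by the shell command python3 -m inch 'ROWS' [FORCE]. ROWS is JSON, a list of rows, each a list of 7 numbers: the shift along the tool's x, y, z as a fraction of full scale, then the turn, a rotation vector about the tool's x, y, z as a fraction of full scale, then the opening, from 0 (shut) to 1 (fully open). In form: [[x, y, z, ax, ay, az, hand], ...]. A call has 1 to 10 rows; each row is the pose to reach, as a shift and turn from the pose commanded when the call began, along the tool's axes at that moment, turning the shorter way round; what a row does not reach only later rows make up. Full scale, the value 1, is 0.08 m for a shift and 180 degrees for a turn. A row lasts 1/12 s, in which the tool goes at most 41.7 mm and 7.16 degrees, less where a joint would pass 70% of its speed; a pose out of reach is approached as far as the arm can. A call with a number of a shift or a turn outside -1 to 1 is refused whole. A call with a gripper value outside its range is refused whole. The fingers move at their own pace and stop on an object; FORCE is the grip in N (left out, the last holds). Time passes only in rows, so rows that repeat a pose let the fingers close. It gives the time, the measured TCP pose, the force, the opening and the grip force at its end, in the units of the state.
- env.observe(): the state, without advancing time (a new reading comes with each control period).
- env.grab_frame(name): name is "side" or "top" or "wrist"; returns a dict with "pixels" (480x640x3 uint8, red, green, blue), "intrinsics" (3x3 intrinsics, pixels), "position" and "rotation" of the camera in the world; the wrist camera has in their place "T_tool_cam" (4x4, takes a point from camera to tool coordinates, whose origin is the TCP and whose axes are the flange's). Camera axes: x right, y up, looking along -z (the intrinsics and any distortion apply to the point x, -y, -z); pixel columns grow to the right and rows downward; lengths in m; the calibration is good to about 2 mm. A picture is of the moment at which its call begins: read the wrist's pose just before it. There is no depth.
- env.sign_off(): hands the job in; it is judged then, once.
The state is a dict: "t": time; "joints": joint angles; "joint_velocities": joint speeds; "joint_torque": joint torques, N m; "ee_pos": TCP position; "orientation": TCP orientation; "ft_force": force on the tool from outside, world axes, zero at the start; "torque": the same for the moment, N m; "grip_width": opening from 0.0 (shut) to 1.0 (fully open); "gripper_force": force on a finger pad.
Only numpy, scipy, OpenCV 4.12 (cv2) and the standard library are available. Lean on these libraries where they do the work, as an engineer would, in place of code of your own. Each camera call takes 0.05 s, during which the arm holds its last target. There are 200 camera calls.

TASK

First turn the copper carousel by its bar knob until its square well stands at the steel pointer on the rim of the blue pan. Then pick up the square-bodied brass stone holder from the bench and set it down gently, upright, on the floor of that square well, leaving the well at the pointer; never let the holder tip over.

Things in the scene. Friction and masses are not known exactly. Their poses are not given: they have to be found in the camera images.
- holder_mid (a point): Centre of the loose holder to load: a brass block 30 x 30 mm square, 70 mm tall, with a thin steel collar, stem and stone on top, 100 mm tall in all, 0.2-0.4 kg. The point is 50 mm above its underside; grip two opposite flat faces there. z up, x and y square to the flat faces. Stands on the bench right of the carousel; beside it a round and a six-sided brass holder of the same height, not wanted.
- knob_grip (a point): Middle of the brass bar knob on the turning axis: bar 60 mm long (x), 16 thick (y), 32 tall, its top 122 mm above the bench. Turns with the copper disc (220 mm across, light friction 0.08 N m, stays where left) in a fixed blue pan 270 mm across, 34 high. On the disc 4 wells 90 degrees apart: 1 square, 3 round (2 filled, up to 87 mm above the bench). The bar points between wells.
- square_well (a point): Floor centre of the square well on the disc, 30 mm above the bench, 75 mm from the turning axis. Inside 52 x 52 mm, 25 deep, walls 4 mm, rim 55 mm above the bench; two sides face the axis; x and y here run at 45 degrees to the sides. The holder fits at any yaw; standing in it, its centre is 50 mm above this point. Starts 0.5 to 1.3 rad counter-clockwise (from above) of the pointer.
- load_point (a point): Loading point, fixed to the pan, does not turn: where the centre of the square well's floor must come to. 30 mm above the bench, 75 mm from the carousel's axis, straight in from the tip of the steel arrow-shaped pointer on the pan's rim, on the side nearer the robot. The pointer stands 40 mm high and reaches 195 mm out from the axis.

How it is judged:
On the way:
1. the square well has been turned to the pointer (within 18 mm) while the holder is still at least 100 mm away from it (horizontal distance between square_well and load_point below 0.018 m and horizontal distance between holder_mid and square_well above 0.1 m), for 0.2 s.
At the end, for the whole second after the job is handed in: The square well's centre is within 20 mm of the loading point (about 15 degrees of turn); the square holder stands in it, its axis within 18 mm of the well's centre, its middle 40 to 58 mm above the well's floor, upright within 10 degrees, at rest and released (horizontal distance between square_well and load_point below 0.02 m and horizontal distance between holder_mid and square_well below 0.018 m and z of holder_mid in the frame of square_well between 0.04 and 0.058 m and angle between holder_mid's own z axis and vertical below 0.17 rad and linear speed of square_holder below 0.03 m/s); the robot touches nothing.
It fails at once if the square holder is tipped by more than 45 degrees (angle between holder_mid's own z axis and vertical above 0.8 rad).
It fails at once if the square holder is dropped into the well (comes down on its floor faster than 0.5 m/s) (linear speed of square_holder above 0.5 m/s and horizontal distance between holder_mid and square_well below 0.03 m and z of holder_mid in the frame of square_well below 0.065 m).
It also fails if it takes over 54 s, if anything falls off the work surface, if the arm or the gripper's body presses on something with over 40 N, if the wrist force passes 120 N, or if a joint passes its speed limit or range.

## Working session

There is one attempt and no reset: what is moved stays moved. The work goes in short steps, Python scripts to look and compute and a shell command to move; the robot and the scene stay as the last step left them, time stands still between calls to the robot, and variables do not carry over. Pictures are saved under pics/ and viewed, at most 10 in all, crops included, and the job is handed in when it is done.

```bash
mkdir -p pics; python3 - <<'E'
from plant import env
import cv2,numpy as np
np.set_printoptions(precision=4,suppress=True)
s=env.observe();print(s['t'],s['ee_pos'],s['orientation'],s['grip_width'])
for n in ['top','side']:
    f=env.grab_frame(n);cv2.imwrite(f'pics/{n}0.png',f['pixels'][:,:,::-1])
    print(n,f['intrinsics'],f['position'],f['rotation'],f.keys())
f=env.grab_frame('wrist');cv2.imwrite('pics/w0.png',f['pixels'][:,:,::-1]);print(f['T_tool_cam'],f['intrinsics'])
E
```

```text
0.0 [ 0.1545 -0.5276  0.2417] [-0.0007  0.9899  0.1419  0.0001] 0.9988153769835456
top [[569.7889   0.     330.5666]
 [  0.     569.7889 245.4015]
 [  0.       0.       1.    ]] [ 0.4507 -0.0286  0.9199] [-0.7027 -0.0418  0.0441  0.7089] dict_keys(['pixels', 'intrinsics', 'position', 'rotation'])
side [[453.8306   0.     310.7291]
 [  0.     453.8306 242.1078]
 [  0.       0.       1.    ]] [0.4835 0.5348 0.603 ] [-0.0519 -0.012   0.4136  0.9089] dict_keys(['pixels', 'intrinsics', 'position', 'rotation'])
[[-0.0008  0.9646  0.2635  0.0661]
 [ 1.      0.0007  0.0007 -0.0025]
 [ 0.0005  0.2635 -0.9646 -0.1321]
 [ 0.      0.      0.      1.    ]] [[401.813   0.    324.636]
 [  0.    401.813 241.635]
 [  0.      0.      1.   ]]
```

View pics/top0.png

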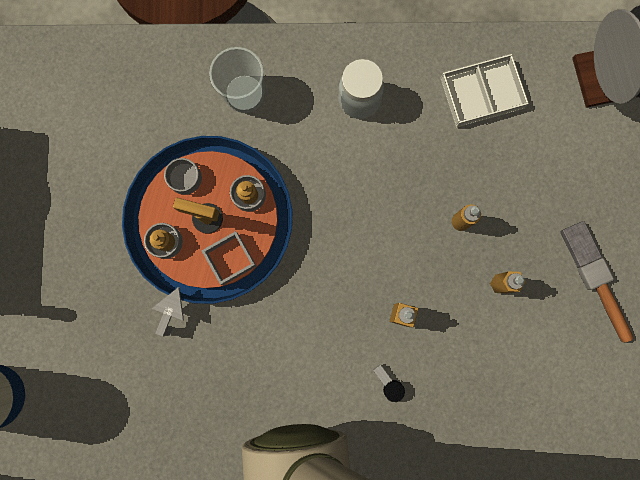

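View pics/side0.png

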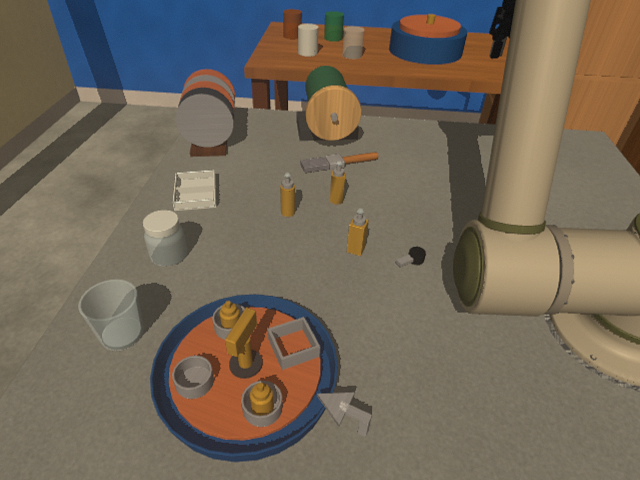

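The top view shows the carousel centred near (208,220), with its knob bar running (173,205)–(219,214) and the square well near (229,258). The pointer tip is near (180,288) and its tail near (163,333). The square holder is at (405,315); the round and six-sided ones are at (466,217) and (507,282). The side view agrees, with the square holder at (357,235).

```bash
cat > h.py <<'E'
import cv2,numpy as np
from scipy.spatial.transform import Rotation as R
np.set_printoptions(precision=4,suppress=True)
def q(w): return R.from_quat([w[1],w[2],w[3],w[0]]).as_matrix()
def rays(f,px,state=None):
    K=f['intrinsics']; px=np.atleast_2d(px).astype(float)
    d=np.c_[(px[:,0]-K[0,2])/K[0,0],-(px[:,1]-K[1,2])/K[1,1],-np.ones(len(px))]
    if state is None: return np.array(f['position']),d@q(f['rotation']).T
    T=f['T_tool_cam'];Rt=q(state['orientation'])
    return Rt@T[:3,3]+state['ee_pos'],d@(Rt@T[:3,:3]).T
def plane(f,px,z,state=None):
    o,d=rays(f,px,state);return o+d*((z-o[2])/d[:,2])[:,None]
def masks(f):
    h=cv2.cvtColor(f['pixels'],cv2.COLOR_RGB2HSV)
    H,S,V=[h[...,i].astype(int) for i in range(3)]
    return dict(blue=(H>100)&(H<125)&(S>120)&(V>30),copper=(H<10)&(S>120),brass=(H>=11)&(H<25)&(S>130)&(V>50),grey=(S<40)&(V>90))
def blobs(m,amin=30):
    c,_=cv2.findContours(m.astype(np.uint8),cv2.RETR_EXTERNAL,cv2.CHAIN_APPROX_NONE)
    return [k for k in c if cv2.contourArea(k)>amin]
E
python3 - <<'E'
from h import *
from plant import env
f=env.grab_frame('top');m=masks(f)
b=max(blobs(m['blue'][:320]),key=cv2.contourArea)
P=plane(f,b[:,0],0.034)[:,:2].astype(np.float32);(c,r)=cv2.minEnclosingCircle(P);hull=cv2.convexHull(P)
e=cv2.fitEllipse(hull);print('pan',c,r,e)
for k in blobs(m['brass']):
    print('brass',cv2.boundingRect(k),cv2.contourArea(k),cv2.minAreaRect(k))
for z,n,px in [(.055,'well',[229,258]),(.04,'ptr',[180,288]),(.04,'tail',[163,333])]: print(n,plane(f,px,z))
I=f['pixels'][:,:,::-1]
a=cv2.resize(I[140:340,120:300],None,fx=3,fy=3,interpolation=cv2.INTER_CUBIC)[:600]
g=cv2.resize(I[295:335,380:420],None,fx=6,fy=6,interpolation=cv2.INTER_CUBIC)
o=np.zeros((600,790,3),np.uint8);o[:,:540]=a;o[:240,550:790]=g;cv2.imwrite('pics/c1.png',o)
E
```

```text
pan (0.6041593551635742, 0.16244113445281982) 0.13439057767391205 ((0.604348361492157, 0.16246183216571808), (0.26672279834747314, 0.2676306962966919), 139.4990234375)
brass (390, 303, 28, 24) 454.5 ((403.52691650390625, 314.234619140625), (24.820737838745117, 20.347742080688477), 15.255120277404785)
brass (597, 284, 36, 58) 703.0 ((614.213623046875, 313.1210632324219), (62.200172424316406, 12.949309349060059), 64.23066711425781)
brass (490, 271, 32, 22) 303.5 ((505.5, 281.5), (31.0, 21.0), -0.0)
brass (149, 229, 26, 22) 373.0 ((161.70001220703125, 240.1000518798828), (25.491172790527344, 19.230182647705078), 26.56505012512207)
brass (452, 204, 29, 27) 255.0 ((465.0655517578125, 218.2786865234375), (19.717679977416992, 28.4241886138916), 50.194427490234375)
brass (173, 197, 46, 27) 603.5 ((194.97923278808594, 211.07415771484375), (46.145233154296875, 18.103721618652344), 15.64224624633789)
brass (236, 181, 22, 23) 346.0 ((246.50003051757812, 192.0), (23.702320098876953, 18.782970428466797), 63.43495178222656)
brass (579, 74, 21, 19) 50.5 ((589.216552734375, 81.9363021850586), (21.069494247436523, 14.046330451965332), 28.610458374023438)
brass (578, 64, 17, 9) 31.5 ((586.2059326171875, 68.32353973388672), (7.518604278564453, 15.279744148254395), 75.96376037597656)
brass (208, 0, 19, 15) 56.0 ((216.88458251953125, 7.07692289352417), (14.422204971313477, 15.254256248474121), 56.3099365234375)
brass (153, 0, 64, 24) 390.5 ((184.5, 11.5), (23.0, 63.0), 90.0)
brass (129, 0, 33, 24) 158.5 ((147.68470764160156, 10.32802677154541), (33.75907516479492, 20.351215362548828), 28.610458374023438)
well [[0.5382 0.1231 0.055 ]]
ptr [[0.4939 0.2006 0.04  ]]
tail [[0.4256 0.225  0.04  ]]
```

View pics/c1.png

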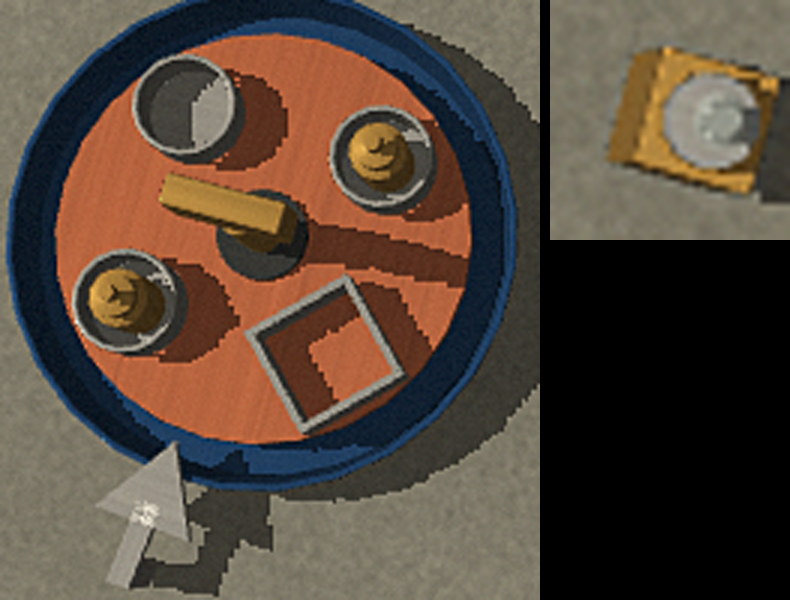

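The crop shows the well rim's corners at about (246,332), (347,279), (404,375), (305,432), scaled ×3. The pointer is at upper tip (177,443), and the bar's top edge runs (170,173)–(296,208). The holder's top face is clear in the inset. The well is about 50° counter-clockwise of the pointer, so I rotate the tool while working out the exact angles.

```bash
python3 - <<'E'
from h import *
from plant import env
f=env.grab_frame('top')
A=np.array([.6043,.1625])
c=lambda L:np.array(L)/3+[120,140]-.33
def ang(v):return np.degrees(np.arctan2(v[1],v[0]))
w=plane(f,c([[246,332],[347,279],[404,375],[305,432]]),.055)[:,:2]
print('well',w.mean(0),np.linalg.norm(np.roll(w,1,0)-w,axis=1),[ang(w[i]-w[i-1]) for i in range(4)],np.linalg.norm(w.mean(0)-A),ang(w.mean(0)-A))
b=plane(f,c([[170,173],[296,207]]),.122)[:,:2];print('bar',b,ang(b[1]-b[0]),np.linalg.norm(b[1]-b[0]))
p=plane(f,c([[177,443],[118,585]]),.04)[:,:2];print('ptr',[(ang(v-A),np.linalg.norm(v-A)) for v in p])
h=plane(f,(np.array([[668,48],[778,80],[752,190],[633,160]])-[550,0])/6+[380,295]-.42,.07)[:,:2]
print('holder',h.mean(0),np.linalg.norm(np.roll(h,1,0)-h,axis=1),[ang(h[i]-h[i-1]) for i in range(4)])
E
python3 -m inch '[[0,0,0,0,0,-0.33,1],[0,0,0,0,0,-0.33,1],[0,0,0,0,0,-0.33,1],[0,0,0,0,0,-0.33,1],[0,0,0,0,0,-0.33,1],[0,0,0,0,0,-0.33,1],[0,0,0,0,0,-0.33,1],[0,0,0,0,0,-0.33,1],[0,0,0,0,0,-0.33,1],[0,0,0,0,0,-0.33,1]]'
```

```text
well [0.5386 0.1244] [0.0596 0.0577 0.0576 0.0574] [np.float64(31.009131373826854), np.float64(-62.30400733963114), np.float64(-149.22174123117227), np.float64(119.74922702264642)] 0.07596130781867076 -149.89750416663773
bar [[0.6189 0.1874]
 [0.602  0.1274]] -105.72524806963563 0.06236581349499436
ptr [(np.float64(159.8095728491572), np.float64(0.11647410710157301)), (np.float64(159.28721050937452), np.float64(0.19367220013895528))]
holder [ 0.4503 -0.1424] [0.0289 0.0282 0.0278 0.0301] [np.float64(-18.71233049630994), np.float64(-106.72029713436896), np.float64(165.1042849999421), np.float64(75.40927490605611)]
t: 1.08
ee_pos: [0.1545, -0.5278, 0.2422]
orientation: [-0.0, 0.789, 0.614, 0.0]
ft_force: [0.1, 0.1, 0.6]
grip_width: 1.002
gripper_force: 0.0
```

```bash

python3 -m inch '[[0.975,0.333,0,0,0,0,1],[0.975,0.333,0,0,0,0,1],[0.975,0.333,0,0,0,0,1]]' >/dev/null
python3 -m inch '[[0.975,0.333,0,0,0,0,1],[0.975,0.333,0,0,0,0,1],[0.975,0.333,0,0,0,0,1]]' >/dev/null
python3 -m inch '[[0.975,0.333,0,0,0,0,1],[0.975,0.333,0,0,0,0,1],[0.975,0.333,0,0,0,0,1]]' >/dev/null
python3 -m inch '[[0.975,0.333,0,0,0,0,1],[0.975,0.333,0,0,0,0,1],[0.975,0.333,0,0,0,0,1]]' >/dev/null
python3 -m inch '[[0.975,0.333,0,0,0,0,1],[0.975,0.333,0,0,0,0,1],[0.975,0.333,0,0,0,0,1]]'
python3 -m inch '[[0.975,0.333,0,0,0,0,1],[0.975,0.333,0,0,0,0,1],[0.975,0.333,0,0,0,0,1]]' >/dev/null
python3 -m inch '[[0.975,0.333,0,0,0,0,1],[0.975,0.333,0,0,0,0,1],[0.975,0.333,0,0,0,0,1]]' >/dev/null
python3 -m inch '[[0.975,0.333,0,0,0,0,1],[0.975,0.333,0,0,0,0,1],[0.975,0.333,0,0,0,0,1]]' 
python3 -m inch '[[0.975,0.333,0,0,0,0,1],[0.975,0.333,0,0,0,0,1],[0.975,0.333,0,0,0,0,1]]' >/dev/null
python3 -m inch '[[0.975,0.333,0,0,0,0,1],[0.975,0.333,0,0,0,0,1],[0.975,0.333,0,0,0,0,1],[0.975,0.333,0,0,0,0,1]]'
python3 - <<'E'
from h import *
from plant import env
s=env.observe();print(s['joints'])
f=env.grab_frame('wrist');cv2.imwrite('pics/w1.png',f['pixels'][:,:,::-1])
E
```

```text
t: 2.33
ee_pos: [0.3818, -0.1782, 0.2425]
orientation: [-0.0, 0.788, 0.615, 0.001]
ft_force: [0.1, -0.2, -0.2]
grip_width: 1.003
gripper_force: 0.0
t: 3.08
ee_pos: [0.5172, 0.0278, 0.242]
orientation: [-0.0, 0.789, 0.615, 0.001]
ft_force: [-0.4, -0.3, -0.4]
grip_width: 0.999
gripper_force: 0.0
t: 3.67
ee_pos: [0.6056, 0.1624, 0.2413]
orientation: [-0.0, 0.789, 0.614, -0.001]
ft_force: [-0.1, 0.5, 0.0]
grip_width: 0.997
gripper_force: 0.0
[ 0.0737  0.5203  1.0657 -0.0004  1.5569  0.3219]
```

View pics/w1.png

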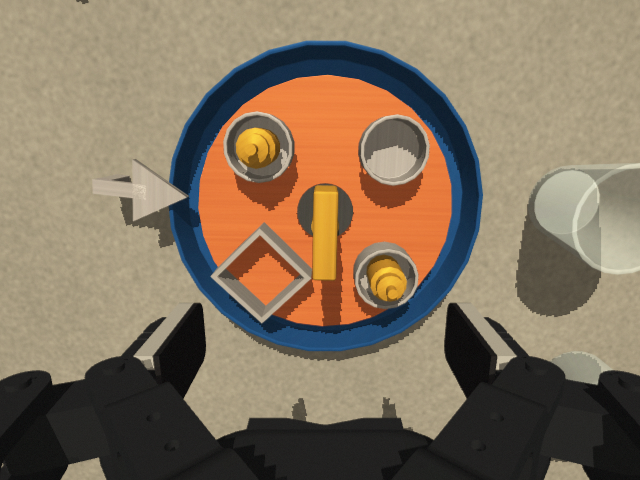

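The wrist view shows the bar at x≈324, rows 186–279, midway between the open fingers. The pointer tip is at (188,195) and the square well centre is near (263,272).

```bash
python3 - <<'E'
from h import *
from plant import env
s=env.observe();f=env.grab_frame('wrist');print(s['ee_pos'])
ang=lambda v:np.degrees(np.arctan2(v[1],v[0]))
b=plane(f,[[325.5,185],[324,279.5]],.122,s)[:,:2];A=b.mean(0);print('bar',A,ang(b[0]-b[1]),np.linalg.norm(b[0]-b[1]))
w=plane(f,[263,272],.055,s)[0,:2];print('well',w,ang(w-A),np.linalg.norm(w-A))
p=plane(f,[189,195],.04,s)[0,:2];print('ptr',p,ang(p-A),np.linalg.norm(p-A))
k=max(blobs(masks(f)['blue']),key=cv2.contourArea);P=plane(f,k[:,0],.034,s)[:,:2].astype(np.float32)
print('pan',cv2.fitEllipse(cv2.convexHull(P)))
E
```

```text
[0.6052 0.1615 0.2417]
bar [0.6046 0.1668] 74.78036999736398 0.06289633782084032
well [0.5418 0.1312] -150.42201580019912 0.0721438915827209
ptr [0.4977 0.2071] 159.30287125232698 0.11420833419526319
pan ((0.6042715907096863, 0.1656942069530487), (0.2676149904727936, 0.2678522765636444), 130.67437744140625)
```

```bash

python3 -m inch '[[0.03,0,0.45,0,0,0,1],[0.03,0,0.9,0,0,0,1],[0.03,0,0.9,0,0,0,1]]' >/dev/null
python3 -m inch '[[0,0,0.3,0,0,0,1],[0,0,0.6,0,0,0,1],[0,0,0.85,0,0,0,1],[0,0,0.85,0,0,0,1]]'
python3 -m inch '[[0,0,0,0,0,0,0],[0,0,0,0,0,0,0],[0,0,0,0,0,0,0],[0,0,0,0,0,0,0],[0,0,0,0,0,0,0],[0,0,0,0,0,0,0],[0,0,0,0,0,0,0],[0,0,0,0,0,0,0],[0,0,0,0,0,0,0],[0,0,0,0,0,0,0]]' 30
```

```text
t: 4.35
ee_pos: [0.6045, 0.1633, 0.1005]
orientation: [-0.001, 0.79, 0.613, -0.002]
ft_force: [-0.5, -0.8, -0.6]
grip_width: 0.999
gripper_force: 0.0
t: 5.18
ee_pos: [0.6061, 0.1646, 0.1032]
orientation: [0.0, 0.79, 0.614, 0.001]
ft_force: [-1.3, -0.2, 5.3]
grip_width: 0.183
gripper_force: 29.7
```

```bash

python3 -m inch '[[0,0,0,0,0,0.02,0],[0,0,0,0,0,0.05,0],[0,0,0,0,0,0.08,0],[0,0,0,0,0,0.11,0],[0,0,0,0,0,0.14,0],[0,0,0,0,0,0.17,0],[0,0,0,0,0,0.2,0],[0,0,0,0,0,0.23,0],[0,0,0,0,0,0.26,0],[0,0,0,0,0,0.281,0]]'
python3 -m inch '[[0,0,0,0,0,0,0],[0,0,0,0,0,0,0],[0,0,0,0,0,0,0]]'
python3 - <<'E'
from h import *
from plant import env
f=env.grab_frame('top');cv2.imwrite('pics/t2.png',f['pixels'][:,:,::-1])
cv2.imwrite('pics/t2c.png',cv2.resize(f['pixels'][140:340,120:300,::-1],None,fx=3,fy=3,interpolation=cv2.INTER_CUBIC))
E
```

```text
t: 6.02
ee_pos: [0.6069, 0.1639, 0.1032]
orientation: [0.001, 0.977, 0.215, 0.002]
ft_force: [3.9, -5.3, 3.5]
grip_width: 0.178
gripper_force: 29.4
t: 6.27
ee_pos: [0.6069, 0.1639, 0.1032]
orientation: [0.001, 0.976, 0.217, 0.001]
ft_force: [4.4, -4.3, 4.3]
grip_width: 0.181
gripper_force: 29.5
```

View pics/t2c.png

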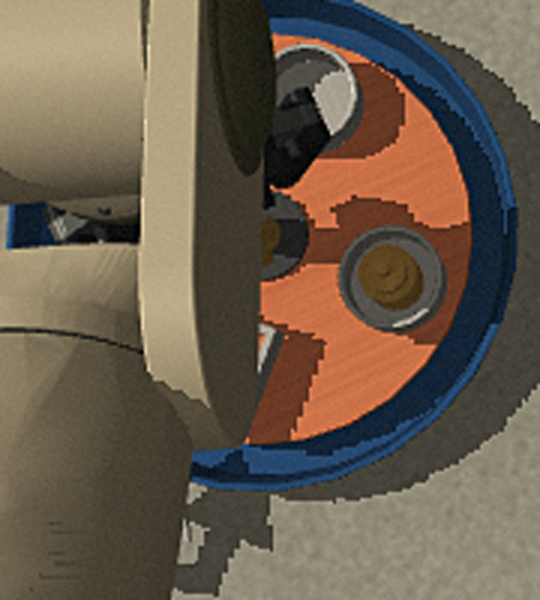

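The filled well at (392,277) sits a quarter turn from the pointer side, so the square well should be at the pointer; the tool yaw predicts 160.1° against 159.4°. I'll release, rise and check it with the wrist camera.

```bash

python3 -m inch '[[0,0,0,0,0,0,1],[0,0,0,0,0,0,1],[0,0,0,0,0,0,1],[0,0,0,0,0,0,1],[0,0,0,0,0,0,1],[0,0,0,0,0,0,1],[0,0,0,0,0,0,1],[0,0,0,0,0,0,1]]'
python3 -m inch '[[0,0,-0.2,0,0,0,1],[0,0,-0.5,0,0,0,1],[0,0,-0.9,0,0,0,1]]' >/dev/null
python3 -m inch '[[0,0,-0.4,0,0,0,1],[0,0,-0.87,0,0,0,1],[0,0,-0.87,0,0,0,1],[0,0,-0.87,0,0,0,1]]'
python3 - <<'E'
from h import *
from plant import env
s=env.observe();f=env.grab_frame('wrist');cv2.imwrite('pics/w2.png',f['pixels'][:,:,::-1])
E
```

```text
t: 6.98
ee_pos: [0.6057, 0.1647, 0.1023]
orientation: [-0.0, 0.976, 0.218, 0.0]
ft_force: [-0.2, -0.1, 0.5]
grip_width: 0.999
gripper_force: 0.0
t: 7.57
ee_pos: [0.6062, 0.1648, 0.2461]
orientation: [0.0, 0.976, 0.218, 0.002]
ft_force: [0.4, 0.5, -1.0]
grip_width: 1.0
gripper_force: 0.0
```

View pics/w2.png

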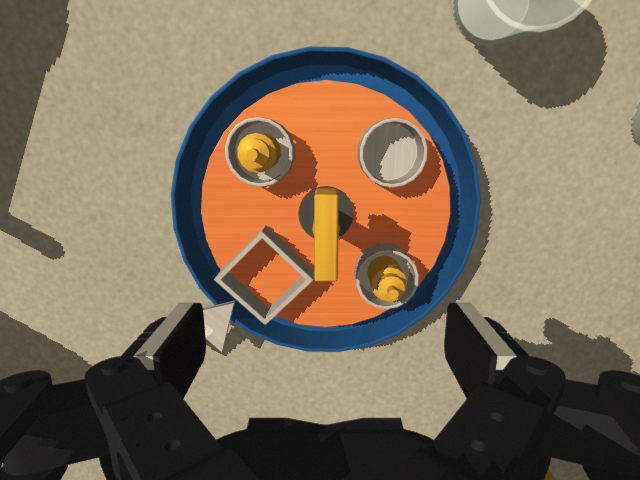

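The well, centred near (265,277), lies in line with the pointer tip at (234,302). Next I go to the holder.

```bash
python3 - <<'E'
from h import *
from plant import env
s=env.observe();f=env.grab_frame('wrist')
ang=lambda v:np.degrees(np.arctan2(v[1],v[0]))
A=plane(f,[[325.5,188],[325.5,280]],.122,s)[:,:2].mean(0);w=plane(f,[[264,231],[313,280],[265,323],[215,279]],.055,s)[:,:2].mean(0);p=plane(f,[235,302],.04,s)[0,:2]
print(A,w,ang(w-A),np.linalg.norm(w-A),p,ang(p-A),np.linalg.norm(p-A))
E
python3 -m inch '[[0,0,0,0,0,0.229,1],[0,0,0,0,0,0.229,1],[0,0,0,0,0,0.229,1],[0,0,0,0,0,0.229,1],[0,0,0,0,0,0.229,1],[0,0,0,0,0,0.229,1],[0,0,0,0,0,0.229,1]]' >/dev/null
python3 -m inch '[[-0.163,0.844,0,0,0,0,1],[-0.163,0.844,0,0,0,0,1],[-0.163,0.844,0,0,0,0,1]]' >/dev/null
python3 -m inch '[[-0.163,0.844,0,0,0,0,1],[-0.163,0.844,0,0,0,0,1],[-0.163,0.844,0,0,0,0,1]]' >/dev/null
python3 -m inch '[[-0.163,0.844,0,0,0,0,1],[-0.163,0.844,0,0,0,0,1],[-0.163,0.844,0,0,0,0,1]]'
python3 -m inch '[[-0.163,0.844,0,0,0,0,1],[-0.163,0.844,0,0,0,0,1],[-0.163,0.844,0,0,0,0,1]]' >/dev/null
python3 -m inch '[[-0.163,0.844,0,0,0,0,1],[-0.163,0.844,0,0,0,0,1],[-0.163,0.844,0,0,0,0,1],[-0.163,0.844,0,0,0,0,1]]'
python3 - <<'E'
from h import *
from plant import env
s=env.observe();f=env.grab_frame('wrist');cv2.imwrite('pics/w3.png',f['pixels'][:,:,::-1])
for k in blobs(masks(f)['brass']): print(cv2.boundingRect(k),cv2.minAreaRect(k))
E
```

```text
[0.606  0.1672] [0.5338 0.1907] 161.93402753681679 0.07589828397029233 [0.496  0.2059] 160.6017988383209 0.11652489085700958
t: 9.0
ee_pos: [0.5106, -0.0217, 0.2433]
orientation: [0.0, 0.99, -0.14, -0.001]
ft_force: [0.2, -0.4, 0.4]
grip_width: 1.0
gripper_force: 0.0
t: 9.58
ee_pos: [0.4498, -0.1417, 0.2435]
orientation: [-0.0, 0.99, -0.14, -0.0]
ft_force: [0.3, 1.0, 0.1]
grip_width: 1.0
gripper_force: 0.0
(305, 188, 40, 50) ((324.5, 212.5), (49.0, 39.0), 90.0)
(0, 170, 52, 78) ((25.5, 208.5), (77.0, 51.0), 90.0)
(0, 122, 19, 38) ((9.0, 140.5), (37.0, 18.0), 90.0)
(467, 69, 73, 51) ((503.9344482421875, 97.72129821777344), (42.601314544677734, 75.23941802978516), 76.75948333740234)
(0, 60, 43, 46) ((15.269911766052246, 87.45133209228516), (60.11206817626953, 31.04378890991211), 48.8140754699707)
(375, 0, 38, 17) ((393.5, 8.0), (16.0, 37.0), 90.0)
```

View pics/w3.png

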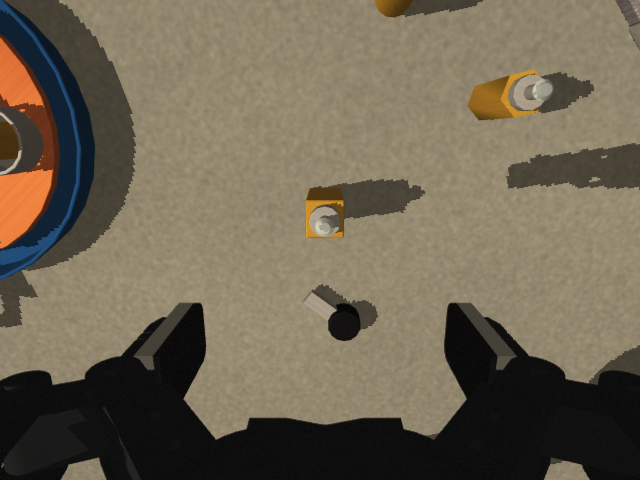

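The holder is square to the jaws, with its top face at columns 305–344 and rows 200–238. The six-sided one is at (510,95).

```bash
python3 - <<'E'
from h import *
from plant import env
s=env.observe();f=env.grab_frame('wrist')
c=plane(f,[[305,200],[344.5,200],[344.5,238],[305.5,238]],.07,s);m=c.mean(0);print(m,np.linalg.norm(np.roll(c,1,0)-c,axis=1))
print('tool shift', q(s['orientation']).T@(m-s['ee_pos'])/.08, s['ee_pos'])
E
```

```text
[ 0.4498 -0.139   0.07  ] [0.0301 0.0303 0.0301 0.0307]
tool shift [-0.0088 -0.022   2.1702] [ 0.45   -0.1411  0.2436]
```

```bash

python3 -m inch '[[-0.005,-0.015,0.41,0,0,0,1],[-0.005,-0.015,0.82,0,0,0,1],[-0.005,-0.015,0.82,0,0,0,1]]' >/dev/null
python3 -m inch '[[0,0,0.4,0,0,0,1],[0,0,0.82,0,0,0,1],[0,0,0.82,0,0,0,1]]'
python3 -m inch '[[0,0,0.25,0,0,0,1],[0,0,0.5,0,0,0,1],[0,0,0.7,0,0,0,1],[0,0,0.82,0,0,0,1],[0,0,0.82,0,0,0,1]]'
python3 -m inch '[[0,0,0,0,0,0,0],[0,0,0,0,0,0,0],[0,0,0,0,0,0,0],[0,0,0,0,0,0,0],[0,0,0,0,0,0,0],[0,0,0,0,0,0,0],[0,0,0,0,0,0,0],[0,0,0,0,0,0,0],[0,0,0,0,0,0,0],[0,0,0,0,0,0,0]]' 40
```

```text
t: 10.18
ee_pos: [0.4482, -0.1386, 0.1096]
orientation: [-0.002, 0.99, -0.139, -0.004]
ft_force: [-1.4, 1.2, -1.1]
grip_width: 1.004
gripper_force: 0.0
t: 10.6
ee_pos: [0.4502, -0.1401, 0.0476]
orientation: [-0.0, 0.99, -0.139, -0.0]
ft_force: [-0.9, 0.1, 0.1]
grip_width: 0.999
gripper_force: 0.0
t: 11.43
ee_pos: [0.4499, -0.1405, 0.0479]
orientation: [0.0, 0.99, -0.14, 0.001]
ft_force: [-1.4, 0.6, 6.7]
grip_width: 0.345
gripper_force: 43.6
```

```bash

python3 -m inch '[[0,0,-0.15,0,0,0,0],[0,0,-0.35,0,0,0,0],[0,0,-0.6,0,0,0,0],[0,0,-0.85,0,0,0,0]]'
python3 -m inch '[[0,0,-0.25,0,0,0,0],[0,0,-0.5,0,0,0,0],[0,0,-0.7,0,0,0,0],[0,0,-0.8,0,0,0,0],[0,0,-0.8,0,0,0,0]]'
python3 -m inch '[[0,-0.15,0,0,0,0,0],[0,-0.35,0,0,0,0,0],[0,-0.6,0,0,0,0,0],[-0.0265,-0.852,0,0,0,0,0]]' >/dev/null
python3 -m inch '[[0,-0.213,0,0,0,0,0],[0,-0.426,0,0,0,0,0],[0,-0.639,0,0,0,0,0],[-0.0265,-0.852,0,0,0,0,0]]' >/dev/null
python3 -m inch '[[0,-0.213,0,0,0,0,0],[0,-0.426,0,0,0,0,0],[0,-0.639,0,0,0,0,0],[-0.0265,-0.852,0,0,0,0,0]]' >/dev/null
python3 -m inch '[[0,-0.213,0,0,0,0,0],[0,-0.426,0,0,0,0,0],[0,-0.639,0,0,0,0,0],[-0.0265,-0.852,0,0,0,0,0]]'
python3 -m inch '[[0,-0.213,0,0,0,0,0],[0,-0.426,0,0,0,0,0],[0,-0.639,0,0,0,0,0],[-0.0265,-0.8,0,0,0,0,0],[-0.0265,-0.852,0,0,0,0,0],[-0.0265,-0.852,0,0,0,0,0],[-0.0265,-0.852,0,0,0,0,0]]'
python3 - <<'E'
from h import *
from plant import env
f=env.grab_frame('side');a=cv2.resize(f['pixels'][200:440,130:400,::-1],None,fx=1.6,fy=1.6,interpolation=cv2.INTER_CUBIC)
f=env.grab_frame('wrist');b=cv2.resize(f['pixels'][:,:,::-1],(360,270),interpolation=cv2.INTER_AREA)
o=np.zeros((400,795,3),np.uint8);o[:384,:432]=a[:384];o[:270,434:794]=b;cv2.imwrite('pics/p4.png',o)
E
```

```text
t: 11.77
ee_pos: [0.449, -0.1401, 0.1156]
orientation: [-0.0, 0.99, -0.14, -0.001]
ft_force: [0.5, 0.1, -2.5]
grip_width: 0.346
gripper_force: 42.4
t: 12.18
ee_pos: [0.4498, -0.1406, 0.1803]
orientation: [0.0, 0.99, -0.14, 0.001]
ft_force: [0.6, 0.4, -3.2]
grip_width: 0.347
gripper_force: 42.6
t: 13.52
ee_pos: [0.5166, 0.1247, 0.1775]
orientation: [0.0, 0.99, -0.14, -0.001]
ft_force: [-0.0, -0.7, -2.6]
grip_width: 0.347
gripper_force: 42.5
t: 14.1
ee_pos: [0.5334, 0.1896, 0.1786]
orientation: [0.0, 0.99, -0.14, -0.0]
ft_force: [-0.5, 0.3, -2.5]
grip_width: 0.344
gripper_force: 42.6
```

View pics/p4.png

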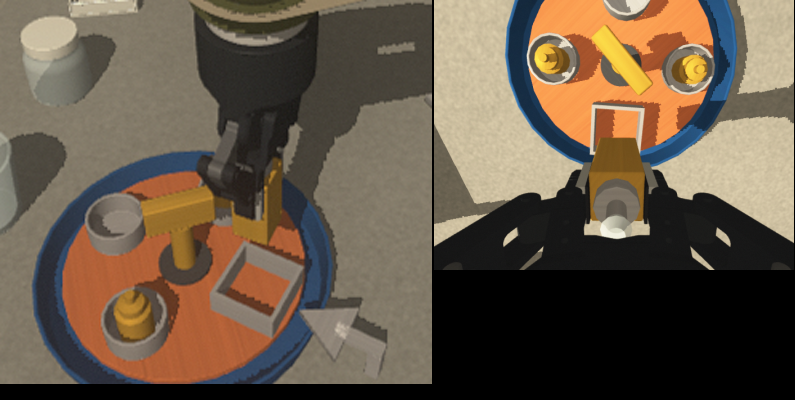

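The holder hangs upright above the well, whose rim is near (257,288) in the left panel, with the arrow pointing at it. I lower it to just above the rim and check.

```bash

python3 -m inch '[[0,0,0.2,0,0,0,0],[0,0,0.4,0,0,0,0],[0,0,0.6,0,0,0,0],[0,0,0.75,0,0,0,0],[0,0,0.86,0,0,0,0],[0,0,0.86,0,0,0,0]]'
python3 - <<'E'
from h import *
from plant import env
f=env.grab_frame('side');a=cv2.resize(f['pixels'][250:420,190:390,::-1],None,fx=2,fy=2,interpolation=cv2.INTER_CUBIC)
f=env.grab_frame('wrist');b=f['pixels'][130:480,130:520,::-1]
o=np.zeros((350,792,3),np.uint8);o[:340,:400]=a;o[:350,402:792]=b;cv2.imwrite('pics/p5.png',o)
E
```

```text
t: 14.7
ee_pos: [0.533, 0.1893, 0.1088]
orientation: [0.0, 0.99, -0.14, -0.001]
ft_force: [-0.1, -0.3, -2.3]
grip_width: 0.346
gripper_force: 42.4
```

View pics/p5.png

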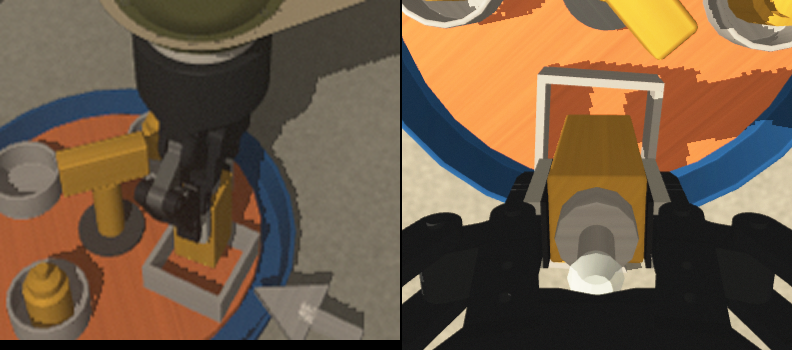

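The holder is centred between the well's side walls: the well spans 537–663 and the holder is centred at about 598. I lower it slowly.

```bash

python3 -m inch '[[0,0,0.06,0,0,0,0],[0,0,0.12,0,0,0,0],[0,0,0.18,0,0,0,0],[0,0,0.23,0,0,0,0],[0,0,0.27,0,0,0,0],[0,0,0.3,0,0,0,0],[0,0,0.33,0,0,0,0],[0,0,0.35,0,0,0,0],[0,0,0.36,0,0,0,0],[0,0,0.365,0,0,0,0]]'
python3 -m inch '[[0,0,0.005,0,0,0,0],[0,0,0.01,0,0,0,0],[0,0,0.01,0,0,0,0],[0,0,0.01,0,0,0,0]]'
```

```text
t: 15.63
ee_pos: [0.5337, 0.19, 0.0811]
orientation: [-0.0, 0.99, -0.14, -0.0]
ft_force: [0.1, 0.5, -2.6]
grip_width: 0.347
gripper_force: 42.5
t: 15.97
ee_pos: [0.5337, 0.19, 0.0804]
orientation: [-0.0, 0.99, -0.14, 0.0]
ft_force: [-0.2, 0.5, -2.4]
grip_width: 0.347
gripper_force: 42.5
```

```bash

python3 -m inch '[[0,0,0.005,0,0,0,0],[0,0,0.01,0,0,0,0],[0,0,0.015,0,0,0,0],[0,0,0.02,0,0,0,0],[0,0,0.02,0,0,0,0]]'
python3 -m inch '[[0,0,0.005,0,0,0,0],[0,0,0.01,0,0,0,0],[0,0,0.01,0,0,0,0]]'
```

```text
t: 16.38
ee_pos: [0.5337, 0.19, 0.0786]
orientation: [0.0, 0.99, -0.14, -0.0]
ft_force: [-0.5, -0.4, -2.8]
grip_width: 0.346
gripper_force: 42.5
t: 16.63
ee_pos: [0.5337, 0.19, 0.078]
orientation: [-0.0, 0.99, -0.14, 0.0]
ft_force: [0.2, -0.6, -2.6]
grip_width: 0.343
gripper_force: 42.6
```

```bash

python3 -m inch '[[0,0,0.005,0,0,0,0],[0,0,0.01,0,0,0,0],[0,0,0.01,0,0,0,0]]'
python3 -m inch '[[0,0,0.005,0,0,0,0],[0,0,0.01,0,0,0,0],[0,0,0.01,0,0,0,0]]'
```

```text
t: 16.88
ee_pos: [0.5339, 0.1901, 0.0779]
orientation: [-0.0, 0.99, -0.14, 0.0]
ft_force: [-1.7, 0.4, 4.4]
grip_width: 0.35
gripper_force: 43.6
t: 17.13
ee_pos: [0.534, 0.1903, 0.0779]
orientation: [-0.001, 0.99, -0.14, 0.001]
ft_force: [-3.3, 0.3, 10.7]
grip_width: 0.347
gripper_force: 44.3
```

It touched the floor at the predicted height, so I release and lift.

```bash

python3 -m inch '[[0,0,-0.012,0,0,0,0],[0,0,-0.012,0,0,0,0.5],[0,0,-0.012,0,0,0,1],[0,0,-0.012,0,0,0,1],[0,0,-0.012,0,0,0,1],[0,0,-0.012,0,0,0,1],[0,0,-0.012,0,0,0,1],[0,0,-0.012,0,0,0,1]]'
python3 -m inch '[[0,0,-0.1,0,0,0,1],[0,0,-0.3,0,0,0,1],[0,0,-0.6,0,0,0,1],[0,0,-0.95,0,0,0,1]]' >/dev/null
python3 -m inch '[[0,0,-0.4,0,0,0,1],[0,0,-0.9,0,0,0,1],[0,0,-0.9,0,0,0,1],[0,0,-0.9,0,0,0,1]]'
python3 - <<'E'
from h import *
from plant import env
f=env.grab_frame('side');a=cv2.resize(f['pixels'][250:420,190:390,::-1],None,fx=2,fy=2,interpolation=cv2.INTER_CUBIC)
f=env.grab_frame('wrist');b=f['pixels'][80:430,130:520,::-1]
o=np.zeros((350,792,3),np.uint8);o[:340,:400]=a;o[:350,402:792]=b;cv2.imwrite('pics/p6.png',o)
E
```

```text
t: 17.8
ee_pos: [0.5337, 0.19, 0.0772]
orientation: [0.0, 0.99, -0.14, -0.0]
ft_force: [-0.5, 0.1, 0.9]
grip_width: 1.001
gripper_force: 0.0
t: 18.47
ee_pos: [0.5343, 0.1901, 0.228]
orientation: [-0.001, 0.99, -0.14, 0.003]
ft_force: [-0.3, -0.1, -1.0]
grip_width: 1.003
gripper_force: 0.0
```

View pics/p6.png

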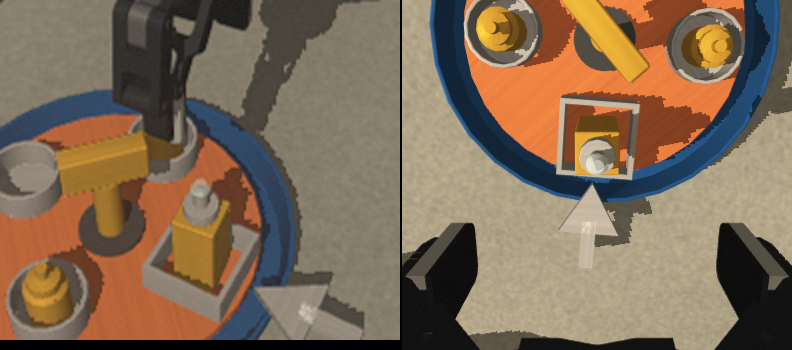

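The holder stands upright inside the well at (598,140) in the right panel. The pointer tip at (592,187) points straight at it, and the gripper is clear.

```bash
python3 -c "
from plant import env
print(env.sign_off())"
```

```text
the job is handed in; nothing more can be done
None
```

I turned the carousel's square well to the pointer and set the square holder upright on its floor. I then released it and handed the job in at about 18.5 s; sign-off gave no verdict.

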